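# Hold the test tweezers open over the matching pads for compensation

## Robot

A 6-joint arm with a two-finger parallel gripper is mounted at the origin on a cart in front of the work surface, level with it; the furniture and walls round the work are solid. World frame = base frame: x ahead of the robot, y to its left, z up, the work surface at z = 0. Lengths are in m, angles in degrees, forces in N, time in s.
With the tool pointing down it reaches from about 0.4 to 0.825 m from the base axis. Payload 7 kg.
Tool frame: the origin (TCP) lies midway between the tips of the shut fingers; the grasp point (between the pads) lies 19 mm behind it; z points along the fingers, y is the line along which they close (so a half turn about z gives the same grasp; the last joint's range is limited). The gripper opens to 88 mm and grips with 3 to 60 N. Pads are 19 mm wide; open, the fingers measure 130 mm over their backs; the gripper's body (78 mm by 193 mm) begins 47 mm behind the grasp point.
Start: joints at [89.33, 20.546, 0.682, 0, -70.136, -16.507], TCP at [0.199, 0.645, 0.227] pointing down, gripper open.
Joint ranges: [-176.03, 176.03], [-82.01, 121.73], [-58.28, 71.71], [-173.87, 95.51], [-174.79, -0.11], [-173.66, 173.66]. Speed limits (degrees/s): [136.94, 136.94, 172.46, 180, 180, 180].

## Interface

Orientations are given as [roll, pitch, yaw] about the fixed x, y, z axes, in that order (R = Rz(yaw) Ry(pitch) Rx(roll)).
In Python, from plant import robot gives the robot as it stands.
- The arm moves only by the tool send_rows, never from a script. Its argument "steps" is a list of rows, each a list of 4 numbers: the shift along the world's x, y, z in cm, then the turn about the world's z in rad. A call has 1 to 8 rows; each row is the pose to reach, as a shift and turn from the pose commanded when the call began; what a row does not reach only later rows make up. A row lasts 1/8 s, in which the tool goes at most 62.5 mm and 10.7 degrees, less where a joint would pass 70% of its speed; a pose out of reach is approached as far as the arm can. A call with a gripper value outside its range is refused whole. "gripper" is the gripper command: -1 is fully open, 1 is shut, values between are in proportion, set as the call begins (left out, the last holds). The fingers move at their own pace and stop on an object; "squeeze" is the grip in N (left out, the last holds). Time passes only in rows, so rows that repeat a pose let the fingers close. It gives the time, the measured TCP pose, the force, the opening and the grip force at its end, in the units of the state.
- robot.get_obs(): the state, without advancing time (a new reading comes with each control period).
- robot.snapshot(name): name is "scene" or "top" or "wrist"; returns the picture (400x640x3 uint8, blue, green, red); there is no depth.
- robot.camera_model(name): a dict with "fx", "fy", "cx", "cy" (pixels), "k1" (the pictures are not rectified: a ray, as slopes to the right and down, at radius r is drawn at 1 + k1 r^2 times it, then the intrinsics apply), "world_to_cam" (4x4, takes a point from world to camera coordinates). Camera axes: x right, y up, looking along -z (the intrinsics and any distortion apply to the point x, -y, -z); pixel columns grow to the right and rows downward; lengths in m; the calibration is good to about 2 mm. A picture is of the moment at which its call begins: read the wrist's pose just before it. camera_model takes no time and is no camera call; for the wrist camera it gives the pose at the moment of the call.
- robot.job_done(): hands the job in; it is judged then, once.
The state is a dict: "clock": time; "joints": joint angles; "joint_velocities": joint speeds; "joint_torque": joint torques, N m; "tcp_pos": TCP position; "tool_rot": TCP orientation; "force": force on the tool from outside, world axes, zero at the start; "ft_torque": the same for the moment, N m; "opening": opening from 0.0 (shut) to 1.0 (fully open); "grip_force": force on a finger pad.
Only numpy, scipy, OpenCV 4.12 (cv2) and the standard library are available. Lean on these libraries where they do the work, as an engineer would, in place of code of your own. Each camera call takes 0.05 s, during which the arm holds its last target. There are 200 camera calls.

## Task

Ready the test tweezers for the capacitor that lies in the petri dish, by holding them for open compensation at that capacitor's lead spacing. Lift the tweezers off their stand by the ribbed grips, bring the two tips just above (within about 1 cm of, but not touching) the pair of pads on the board that has this capacitor's lead spacing, and squeeze until the tip gap equals the spacing of the two pads, one tip over the middle of each. Finish while still holding them there, squeezed to that gap and steady, leaving the capacitors and everything else undisturbed.

Things in the scene. Friction and masses are not known exactly. Their poses are not given: they have to be found in the camera images.
- tweezers_grip (a point): middle of the grey battery test tweezers (187 mm long, 64 g), between the ribbed rubber grips where they are squeezed along y, half-way up the 12 mm high arms. x along them to the tips, y to the left arm, z up. Grips 24 mm long, slightly crowned, 52 mm wide over both when open. On the stand this point is 44 mm above the worktop with free space under the grips
- tweezers_tail (a point): middle of the tail body of the tweezers (46 x 22 x 12 mm, with a small display), 104 mm behind tweezers_grip on the tweezers' middle line, at the same height. The two arms are hinged near it, 90 mm behind tweezers_grip, and sprung apart. The centre of mass is about 16 mm behind tweezers_grip
- tip_left (a point): lowest end of the left (+y) bent brass tip of the tweezers, a 3.2 mm thick pin bent down: 60 mm ahead of tweezers_grip along the tweezers' x, 18 mm left of their middle line when open, 26 mm below tweezers_grip
- tip_right (a point): the same for the right (-y) tip. The tip gap is the distance between tip_left and tip_right: 36 mm when open
- jaw_left (a joint): angle by which the left arm is squeezed in, rad, 0 (open) to 0.112; the right arm moves alike. Tip gap in mm = 36 - 300 x angle; width over the ribbed grips in mm = 52 - 180 x angle: gap 27.5 at 0.028 and 46.9 wide, 15 at 0.070 and 39.4 wide, 7.5 at 0.095 and 34.9 wide. The spring pushes each arm out at the grips with 3.5 N when open, 6.3 N at 27.5 mm gap, 13 N at 7.5 mm
- stand: black plastic stand of the tweezers, fixed: base 188 x 60 x 6 mm, a rear cradle (x = -103 mm) for the tail and a 66 mm wide front bar (x = +36 mm) that carries the arms 38 mm above the worktop, both with side stops up to 45 mm above it; nothing tall between. x along the tweezers to the tips. Origin on the worktop under tweezers_grip (within 2 mm)
- board: open-compensation board, fixed on the worktop: circuit board 92 mm (x, away from the robot) x 56 mm (y), top face 7.6 mm above the worktop, flat but for screw heads and two chips under 1.5 mm high; three pairs of brass pads along it, the two pads of a pair side by side in y. Origin on the worktop under its centre, z up
- dish: clear round petri dish, 60 mm across, 13 mm high, open; origin at the centre of its underside. It holds the capacitor that is to be measured next
- tray: shallow black tray 254 x 88 x 27 mm, fixed, long way (its x) roughly left to right; holds the other two capacitors; origin at the centre of its underside
- capacitor_small_centre (a point): centre of the small film capacitor: a grey plastic block 10.5 mm long (its x) x 10.5 mm (its y) x 5 mm thick (its z, upright), lying on its side, two thin wire leads 7.5 mm apart out of its -y face. One of the three capacitors lies in the petri dish, the other two in the tray; which is where changes. Its pads on the board are pad_small_left and _right, 7.5 mm apart
- capacitor_medium_centre (a point): centre of the medium film capacitor: a grey plastic block 18 mm long (its x) x 14.5 mm (its y) x 8.5 mm thick (its z, upright), lying on its side, two thin wire leads 15 mm apart out of its -y face. One of the three capacitors lies in the petri dish, the other two in the tray; which is where changes. Its pads on the board are pad_medium_left and _right, 15 mm apart
- capacitor_large_centre (a point): centre of the large film capacitor: a grey plastic block 32 mm long (its x) x 22 mm (its y) x 13 mm thick (its z, upright), lying on its side, two thin wire leads 27.5 mm apart out of its -y face. One of the three capacitors lies in the petri dish, the other two in the tray; which is where changes. Its pads on the board are pad_large_left and _right, 27.5 mm apart
- pad_small_left (a point): centre, on the top face, of the +y brass pad (4.8 mm round) of the small capacitor's pair, the nearest of the three pairs: board x = -27 mm, y = +3.75 mm; the pads of the pair are 7.5 mm apart, inside a thin white outline of that capacitor. Axes as the board's
- pad_small_right (a point): centre, on the top face, of the -y brass pad (4.8 mm round) of the small capacitor's pair, the nearest of the three pairs: board x = -27 mm, y = -3.75 mm; the pads of the pair are 7.5 mm apart, inside a thin white outline of that capacitor. Axes as the board's
- pad_medium_left (a point): centre, on the top face, of the +y brass pad (4.8 mm round) of the medium capacitor's pair, the middle of the three pairs: board x = -4 mm, y = +7.5 mm; the pads of the pair are 15 mm apart, inside a thin white outline of that capacitor. Axes as the board's
- pad_medium_right (a point): centre, on the top face, of the -y brass pad (4.8 mm round) of the medium capacitor's pair, the middle of the three pairs: board x = -4 mm, y = -7.5 mm; the pads of the pair are 15 mm apart, inside a thin white outline of that capacitor. Axes as the board's
- pad_large_left (a point): centre, on the top face, of the +y brass pad (4.8 mm round) of the large capacitor's pair, the farthest of the three pairs: board x = 23 mm, y = +13.75 mm; the pads of the pair are 27.5 mm apart, inside a thin white outline of that capacitor. Axes as the board's
- pad_large_right (a point): centre, on the top face, of the -y brass pad (4.8 mm round) of the large capacitor's pair, the farthest of the three pairs: board x = 23 mm, y = -13.75 mm; the pads of the pair are 27.5 mm apart, inside a thin white outline of that capacitor. Axes as the board's
- objective_can: bystander: black canister with a grey screw cap, 40 mm across, 51 mm high, left of the dish; origin at the centre of its underside
- bottle: bystander: small white dropper bottle, 28 mm across, 67 mm high, right of the board; origin at the centre of its underside
- ring: bystander: black adapter ring, 39 mm across, 14 mm high; origin at the centre of its underside
There are look-alikes about, which are no part of the job. What is shaped like the part that bears capacitor_large_centre but orange, purple or yellow is not meant.

How it is judged:
By the outcome, as a careful person would: the job done as asked, in the order asked, and still so for the second after the job is handed in, while the arm keeps its last pose, push and grip.
It also fails if it takes over 38 s, if anything falls off the work surface, if the arm or the gripper's body presses on something with over 40 N, if the wrist force passes 120 N, or if a joint passes its speed limit or range.

## Working session

There is one attempt and no reset: what is moved stays moved. The work goes in short steps, Python scripts to look and compute and a tool call to move; the robot and the scene stay as the last step left them, time stands still between calls to the robot, and variables do not carry over. Pictures are saved under pics/ and viewed, at most 10 in all, crops included, and the job is handed in when it is done.

Besides the shell and the picture viewer there is one more tool, called after ">>>" as name([rows], argument=value, ...), one row to a line, values as JSON. send_rows: Moves the arm, as the interface text tells. Its arguments: {"type":"object","properties":{"steps":{"type":"array"},"gripper":{"type":"number"},"squeeze":{"type":"number"}},"required":["steps"]}

```bash
mkdir -p pics
cat > h.py <<'E'
import numpy as np, cv2
from plant import robot
def ray(m,u,v):
    x=(u-m["cx"])/m["fx"]; y=(v-m["cy"])/m["fy"]
    p=cv2.undistortPoints(np.array([[[u,v]]],float),np.array([[m["fx"],0,m["cx"]],[0,m["fy"],m["cy"]],[0,0,1]],float),np.array([m["k1"],0,0,0],float))[0,0]
    T=np.linalg.inv(np.array(m["world_to_cam"])); d=T[:3,:3]@np.array([p[0],-p[1],-1.]); return T[:3,3],d
def onz(m,u,v,z):
    o,d=ray(m,u,v); return (o+d*(z-o[2])/d[2])
def proj(m,P):
    c=np.array(m["world_to_cam"])@np.append(P,1); x,y=c[0]/-c[2],-c[1]/-c[2]; k=1+m["k1"]*(x*x+y*y)
    return m["fx"]*x*k+m["cx"],m["fy"]*y*k+m["cy"]
E
python3 - <<'E'
from h import *
for n in ("top","scene"):
    im=robot.snapshot(n); cv2.imwrite(f"pics/{n}0.png",im)
    m=robot.camera_model(n); print(n,m["fx"],m["k1"],np.linalg.inv(m["world_to_cam"])[:3,3].round(3))
print(robot.get_obs())
E
```

```text
top 388.7662816418917 0.018328103577767107 [0.469 0.019 1.012]
scene 452.07828206185144 0.029560301988022324 [ 0.034 -1.088  0.703]
{'clock': 0.1, 'joints': array([ 8.93303463e+01,  2.05878622e+01,  6.41316823e-01, -1.71820501e-02,
       -7.01367005e+01, -1.65063719e+01]), 'joint_velocities': array([ 0.03181788, -0.05325633,  0.05437294,  0.06166129,  0.01654859,
       -0.08768284]), 'joint_torque': array([-2.36485401e-03, -5.84164917e+01,  2.93753242e+01,  7.01558724e+00,
        1.01794774e-02, -6.20389278e-05]), 'tcp_pos': array([0.19923932, 0.64448443, 0.22572956]), 'tool_rot': array([ 1.79915595e+02, -8.16651193e-03, -1.71818694e+01]), 'force': array([-0.36148768,  0.30332353, -0.3034125 ]), 'ft_torque': array([ 0.01114443, -0.01253056, -0.0249348 ]), 'grip_force': 0.0, 'opening': 0.9951354093260943}
```

View pics/top0.png

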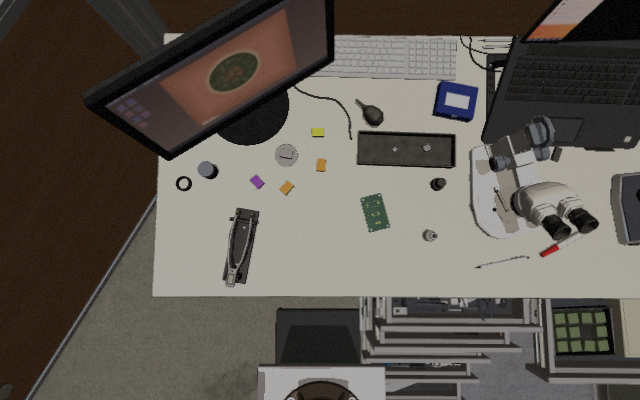

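View pics/scene0.png

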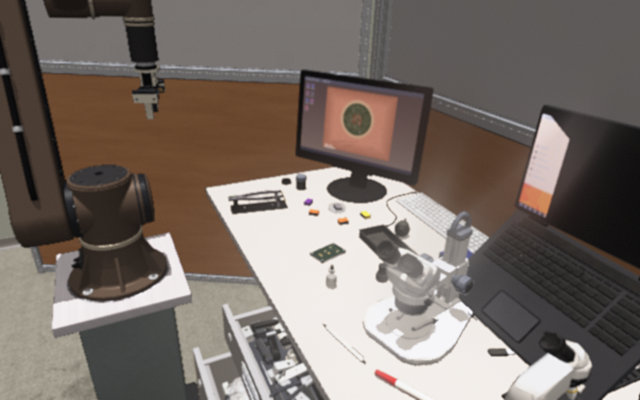

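The top view shows the tweezers on their stand near (238,247), the board at (375,212), the dish at (286,154) and the tray at (406,150). I'll zoom in on these.

Run:
```python
from h import *
im=cv2.imread("pics/top0.png")
def c(x,y,w,h): return cv2.resize(im[y:y+h,x:x+w],(400,300),interpolation=cv2.INTER_CUBIC)
a=np.vstack([np.hstack([c(186,200,120,90),c(266,140,40,30)]),np.hstack([c(345,190,60,45),c(352,112,112,84)])])
cv2.imwrite("pics/m1.png",a)
m=robot.camera_model("top")
for n,u,v,z in [("tw",237,250,.044),("board",375,212,.0076),("dish",286,154,.013),("tray",406,150,.01)]: print(n,onz(m,u,v,z).round(3))
```

```text
tw [0.437 0.209 0.044]
board [ 0.535 -0.137  0.008]
dish [0.685 0.095 0.013]
tray [ 0.698 -0.22   0.01 ]
```

View pics/m1.png

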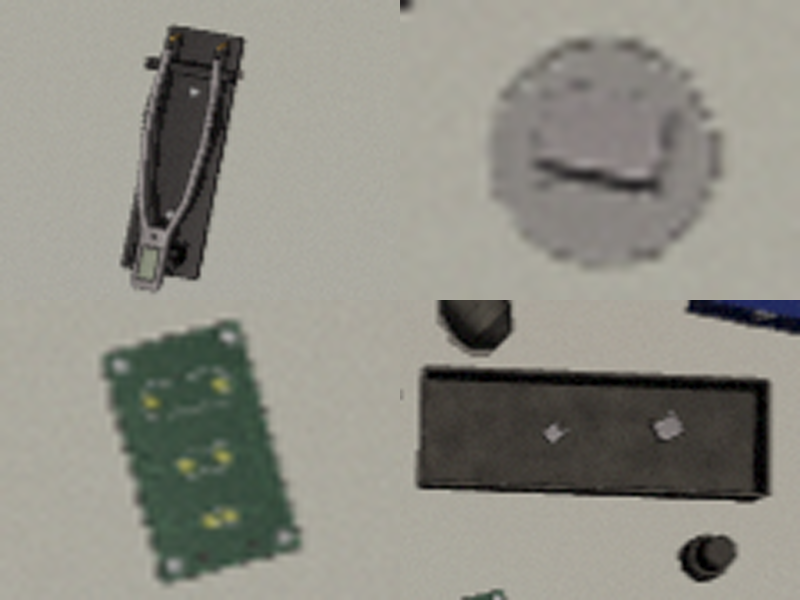

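The dish holds a block about 13 px wide, roughly 34 mm, so it is the large capacitor. The tray holds the small and medium ones. The target is therefore the farthest pair of pads, at crop positions (151,401) and (221,384).

Run:
```python
from h import *
m=robot.camera_model("top")
T=lambda x,y,z: onz(m,186+x*.3,200+y*.3,z)
B=lambda x,y: onz(m,345+x*.15,190+(y-300)*.15,.0076)
tl,tr,ta=T(174,38,.045),T(221,48,.045),T(148,263,.05)
d=(tl+tr)/2-ta; yaw=np.degrees(np.arctan2(d[1],d[0])); u=d[:2]/np.hypot(*d[:2])
print("tips",tl.round(4),tr.round(4),"tail",ta.round(4),np.hypot(*d[:2]),yaw,"grip",ta[:2]+.104*u)
P=[B(151,401),B(221,384),B(186,465),B(223,456),B(210,521),B(230,516)]
for p in P: print(p.round(4))
c=[(P[i]+P[i+1])/2 for i in(0,2,4)]; e=c[0]-c[2]; print(c[0],np.degrees(np.arctan2(e[1],e[0])),np.hypot(*e[:2]))
w=robot.camera_model("wrist"); print(w["fx"],np.array(w["world_to_cam"]).round(3)); print(np.linalg.inv(w["world_to_cam"])[:3,3])
```

```text
tips [0.532  0.2089 0.045 ] [0.5247 0.1738 0.045 ] tail [0.3678 0.2223 0.05  ] 0.16349917409250658 -10.930614549214797 grip [0.46993345 0.20262011]
[ 0.5523 -0.1183  0.0076]
[ 0.5591 -0.1456  0.0076]
[ 0.5275 -0.1317  0.0076]
[ 0.5311 -0.1461  0.0076]
[ 0.5058 -0.1407  0.0076]
[ 0.5078 -0.1485  0.0076]
[ 0.5557327  -0.13195979  0.0076    ] 14.524803462208183 0.05051437294339999
322.88825949643734 [[-0.295 -0.955  0.001  0.674]
 [ 0.923 -0.286 -0.258  0.032]
 [ 0.247 -0.075  0.966 -0.389]
 [ 0.     0.     0.     1.   ]]
[0.26572039 0.6243613  0.38356249]
```

>>> send_rows([
  [3,-5,0,0.02],
  [6,-10,0,0.05],
  [9.5,-15.5,-1,0.1],
  [13,-21,-2,0.1],
  [16.5,-26.5,-3,0.1],
  [20,-32,-4,0.1],
  [23.5,-38,-5.5,0.1],
  [27,-44.2,-7,0.108],
], gripper=-1)

```text
clock: 1.1
tcp_pos: [0.4541, 0.2288, 0.1629]
tool_rot: [-180.0, -0.0, -11.0]
force: [1.7, 0.7, 0.1]
opening: 1.001
grip_force: 0.0
```

>>> send_rows([
  [0,0,0,0],
  [0,0,0,0],
  [0,0,0,0],
  [0,0,0,0],
])

```text
clock: 1.6
tcp_pos: [0.4532, 0.2317, 0.1635]
tool_rot: [-180.0, -0.0, -10.9]
force: [0.4, 0.0, -0.5]
opening: 1.003
grip_force: 0.0
```

Run:
```python
from h import *
import pickle
o=robot.get_obs(); m=robot.camera_model("wrist"); im=robot.snapshot("wrist"); cv2.imwrite("pics/w1.png",im); pickle.dump(m,open("w1.pkl","wb"))
print(o["clock"],o["tcp_pos"],o["tool_rot"],o["force"])
```

```text
1.6 [0.45315684 0.23168437 0.16345058] [-1.79979242e+02 -1.04353358e-02 -1.08835472e+01] [ 0.35791891  0.01059042 -0.5134189 ]
```

View pics/w1.png

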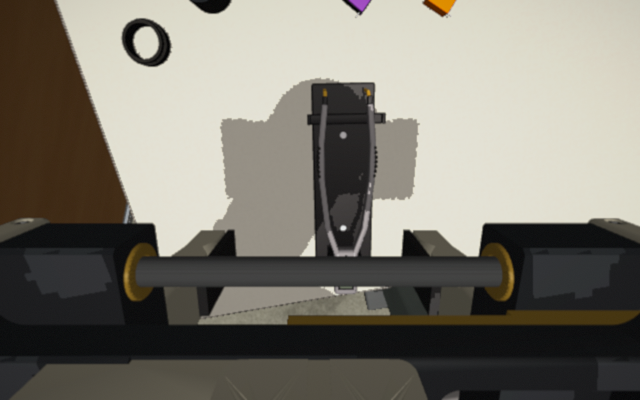

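The tool stopped about 3 cm short. The tweezers lie at cols 319–376, with ribs near row 160, tips at (325,93) and (370,93), and the bar at row 119. I'll zoom in and measure.

Run:
```python
from h import *
import pickle
m=pickle.load(open("w1.pkl","rb")); im=cv2.imread("pics/w1.png")
cv2.imwrite("pics/w1c.png",cv2.resize(im[80:200,290:400],(550,600),interpolation=cv2.INTER_CUBIC))
hsv=cv2.cvtColor(im,cv2.COLOR_BGR2HSV)
k=cv2.inRange(hsv,(8,120,70),(30,255,255)); k[115:]=0; k[:,:310]=0;k[:,390:]=0
n,l,s,c=cv2.connectedComponentsWithStats(k)
for i in range(1,n):
  if s[i,4]>3: print(s[i],c[i].round(1),onz(m,*c[i],.044).round(4))
for u,v in [(319,160),(376,160),(346,255)]: print(onz(m,u,v,.046).round(4))
```

```text
[323  88   4   9  31] [324.5  92.4] [0.5345 0.2113 0.044 ]
[364  88   7   9  36] [367.3  91.9] [0.5282 0.1769 0.044 ]
[0.481  0.2261 0.046 ]
[0.4718 0.1782 0.046 ]
[0.3894 0.2182 0.046 ]
```

View pics/w1c.png

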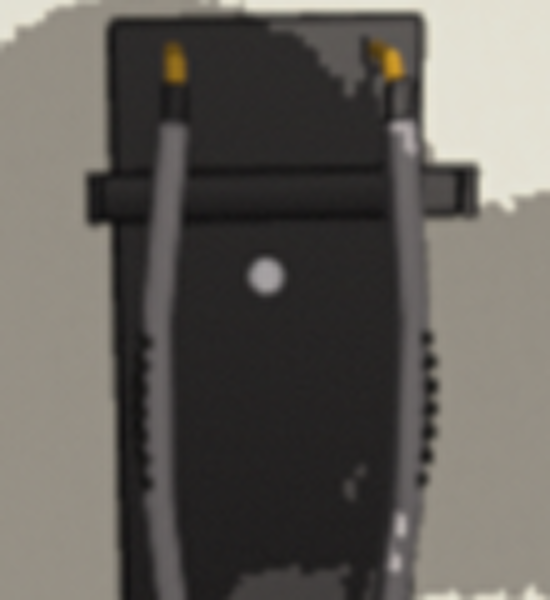

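Run:
```python
from h import *
import pickle
m=pickle.load(open("w1.pkl","rb"))
a=onz(m,316.6,162.2,.044);b=onz(m,377.4,161.8,.044); c=(a+b)/2
o=robot.get_obs(); print(a,b,c,np.linalg.norm(a-b),np.degrees(np.arctan2(-(a-b)[0],(a-b)[1]))); print((c-o["tcp_pos"])*100, o["tcp_pos"],o["tool_rot"])
```

```text
[0.47921169 0.22856833 0.044     ] [0.46964894 0.17691724 0.044     ] [0.47443031 0.20274278 0.044     ] 0.05252886615825162 -10.48904366510564
[  2.1254191   -2.88491901 -11.94293232] [0.45317612 0.23159197 0.16342932] [-1.79980737e+02 -9.81136056e-03 -1.08893048e+01]
```

>>> send_rows([
  [1,-1.5,-1,0.004],
  [2,-2.9,-3,0.004],
  [2,-2.9,-5,0.004],
  [2,-2.9,-7,0.004],
  [2,-2.9,-7,0.004],
  [2,-2.9,-7,0.004],
  [2,-2.9,-7,0.004],
])

```text
clock: 2.52
tcp_pos: [0.4739, 0.2022, 0.0942]
tool_rot: [-179.9, -0.1, -10.7]
force: [-0.7, 0.4, 0.2]
opening: 0.998
grip_force: 0.0
```

Run:
```python
from h import *
import pickle
o=robot.get_obs(); m=robot.camera_model("wrist"); im=robot.snapshot("wrist"); cv2.imwrite("pics/w2.png",im); pickle.dump(m,open("w2.pkl","wb"))
print(o["clock"],o["tcp_pos"],o["tool_rot"],o["force"])
t=o["tcp_pos"]
for n,P in [("grip",(.4744,.2027,.044))]: print(n,proj(m,P))
```

```text
2.525 [0.47393933 0.20221186 0.09420246] [-1.79928007e+02 -5.87383943e-02 -1.07296140e+01] [-0.66536992  0.35636371  0.15092392]
grip (np.float64(317.9825025864574), np.float64(215.9550097922679))
```

View pics/w2.png

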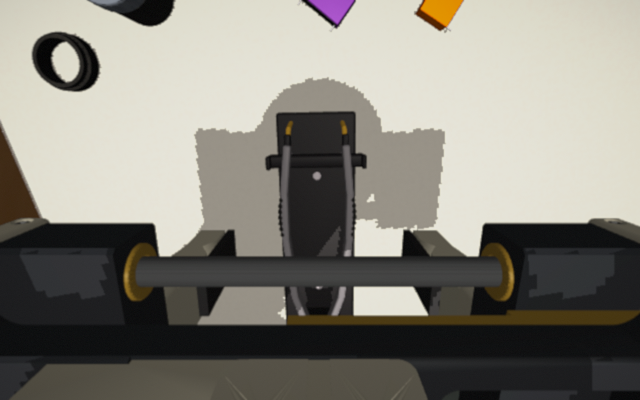

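The ribs span cols 279–355 at about row 217, which agrees with the predicted (318,216), so I'll descend.

>>> send_rows([
  [0,0.05,-2,0],
  [0,0.05,-4,0],
  [0,0.05,-5.5,0],
  [0,0.05,-6.5,0],
  [0,0.05,-6.9,0],
  [0,0.05,-6.9,0],
  [0,0.05,-6.9,0],
])

```text
clock: 3.45
tcp_pos: [0.4738, 0.2023, 0.0247]
tool_rot: [-180.0, -0.0, -10.8]
force: [1.6, -0.2, -1.0]
opening: 1.0
grip_force: 0.0
```

>>> send_rows([
  [0,0,0,0],
  [0,0,0,0],
  [0,0,0,0],
  [0,0,0,0],
  [0,0,0,0],
  [0,0,0,0],
  [0,0,0,0],
  [0,0,0,0],
], gripper=-0.066, squeeze=20)

```text
clock: 4.45
tcp_pos: [0.4736, 0.2021, 0.0243]
tool_rot: [-180.0, -0.0, -10.8]
force: [0.6, 0.1, -0.0]
opening: 0.53
grip_force: 6.6
```

The grip is 6.6 N at opening 0.53, as expected for a 27.5 mm gap. Lifting.

>>> send_rows([
  [0,0,0.5,0],
  [0,0,1.2,0],
  [0,0,2.2,0],
  [0,0,3.4,0],
  [0,0,4.6,0],
  [0,0,5.5,0],
  [0,0,6,0],
  [0,0,6,0],
])

```text
clock: 5.45
tcp_pos: [0.4736, 0.2022, 0.0846]
tool_rot: [-180.0, -0.0, -10.8]
force: [-0.4, 0.1, -2.3]
opening: 0.533
grip_force: 6.2
```

>>> send_rows([
  [0.1,-2,0,0.02],
  [0.4,-6,0,0.07],
  [0.7,-11,0,0.13],
  [1,-16,0,0.19],
  [1.3,-21,0,0.25],
  [1.6,-26,0,0.31],
  [2.1,-31,0,0.37],
  [2.4,-34,0,0.42],
])

```text
clock: 6.45
tcp_pos: [0.4971, -0.14, 0.0837]
tool_rot: [-180.0, 0.1, 13.3]
force: [0.1, 0.3, -0.7]
opening: 0.534
grip_force: 6.2
```

>>> send_rows([
  [0,-0.9,0,0.02],
  [0,-0.9,0,0.02],
  [0,-0.9,0,0.02],
  [0,-0.9,0,0.02],
  [0,-0.9,0,0.02],
])

```text
clock: 7.08
tcp_pos: [0.4976, -0.1464, 0.0843]
tool_rot: [180.0, -0.0, 14.5]
force: [0.2, -0.5, -0.6]
opening: 0.532
grip_force: 6.2
```

Run:
```python
from h import *
import pickle
o=robot.get_obs(); m=robot.camera_model("wrist"); im=robot.snapshot("wrist"); cv2.imwrite("pics/w3.png",im); pickle.dump((m,o),open("w3.pkl","wb"))
print(o["clock"],o["tcp_pos"],o["tool_rot"],o["force"],o["opening"],o["grip_force"])
cv2.imwrite("pics/w3c.png",cv2.resize(im[60:260,180:460],(784,560),interpolation=cv2.INTER_CUBIC))
```

```text
7.075 [ 0.49760771 -0.14640908  0.08430545] [ 1.79999549e+02 -5.59645479e-03  1.44917163e+01] [ 0.20913484 -0.465063   -0.55555699] 0.5317965004782644 6.15711290971376
```

View pics/w3c.png

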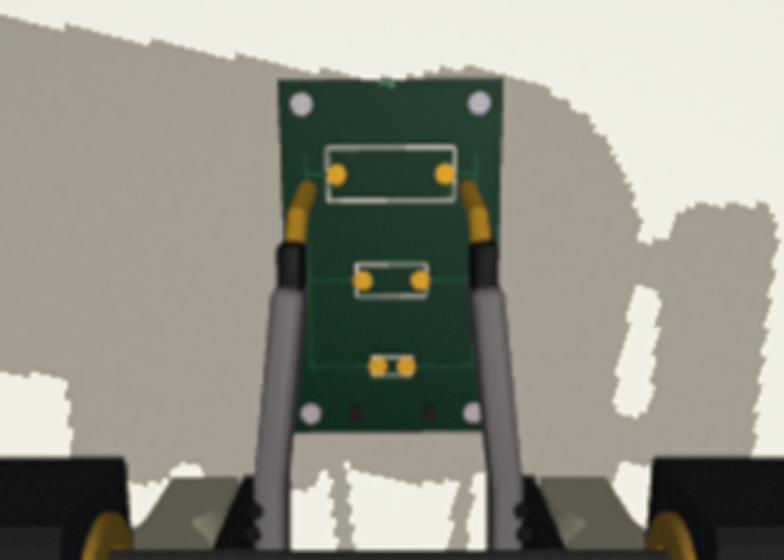

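The large pads are at crop (337,175) and (445,174), and the brass tips end near (310,186) and (467,186). The board lines up with the tool. Now the exact offset.

Run:
```python
from h import *
import pickle
m,o=pickle.load(open("w3.pkl","rb")); im=cv2.imread("pics/w3.png")
hsv=cv2.cvtColor(im,cv2.COLOR_BGR2HSV); k=cv2.inRange(hsv,(10,130,90),(32,255,255)); k[:100]=0;k[200:]=0;k[:,:280]=0;k[:,350:]=0
n,l,s,c=cv2.connectedComponentsWithStats(k); pads=[]
for i in range(1,n):
  if s[i,4]>8: print(s[i],c[i].round(1),onz(m,*c[i],.0076).round(4))
  if 8<s[i,4] and s[i,3]<12: pads.append(onz(m,*c[i],.0076))
P=sorted(pads,key=lambda p:-p[0]); L,R=P[0],P[1]
for a,b in((0,1),(2,3),(4,5)):
  if b<len(P): print("gap",np.linalg.norm(P[a]-P[b]))
y=np.radians(o["tool_rot"][2]); X=np.array([np.cos(y),np.sin(y),0]);Y=np.array([-X[1],X[0],0])
C=(L+R)/2; d=P[0]+P[1]-P[4]-P[5]; print("C",C,"boardyaw",np.degrees(np.arctan2(d[1],d[0])))
t=o["tcp_pos"]; zt=t[2]-.0064
for sg in(1,-1):
  T=t+.06*X+sg*.01375*Y; T[2]=zt; print("model tip",T.round(4),proj(m,T))
for u,v in((310,186),(467,186)): 
  T=onz(m,180+u/2.8,60+v/2.8,zt); e=T-t; print("seen",T.round(4),"tool",e@X,e@Y)
e=C-t; print("pads in tool",e@X,e@Y)
```

```text
[296 118   8   9  50] [299.8 121.9] [ 0.554  -0.1181  0.0076]
[335 118   7   8  45] [338.  121.6] [ 0.561  -0.1442  0.0076]
[282 125  10  21 135] [286.4 135.8] [ 0.5422 -0.1111  0.0076]
[345 125   5  21  66] [347.7 133.2] [ 0.5549 -0.153   0.0076]
[306 156   7   8  42] [309.2 159.8] [ 0.5295 -0.131   0.0076]
[326 156   8   8  46] [329.6 159.6] [ 0.5333 -0.1454  0.0076]
[311 188   8   6  35] [314.6 190.3] [ 0.5082 -0.1405  0.0076]
[321 188   8   6  37] [324.7 190.3] [ 0.5101 -0.1479  0.0076]
gap 0.027047917175831982
gap 0.014866053450318653
gap 0.0075572021716448015
C [ 0.55746202 -0.13113609  0.0076    ] boardyaw 15.138936231975105
model tip [ 0.5523 -0.1181  0.0779] (np.float64(291.2993518823047), np.float64(130.19697323285845))
model tip [ 0.5591 -0.1447  0.0779] (np.float64(346.40344866377967), np.float64(130.2092785741103))
seen [ 0.554  -0.1174  0.0779] tool 0.06183934968120721 0.014001523402495332
seen [ 0.561  -0.1444  0.0779] tool 0.06184564762916991 -0.013898340883707434
pads in tool 0.06177188375251621 -0.0001908845702984878
```

>>> send_rows([
  [0.17,-0.03,-1,0.009],
  [0.17,-0.03,-2.2,0.009],
  [0.17,-0.03,-3.4,0.009],
  [0.17,-0.03,-4.6,0.009],
  [0.17,-0.03,-5.4,0.009],
  [0.17,-0.03,-5.7,0.009],
  [0.17,-0.03,-5.7,0.009],
  [0.17,-0.03,-5.7,0.009],
])

```text
clock: 8.12
tcp_pos: [0.4996, -0.1472, 0.0276]
tool_rot: [180.0, -0.0, 15.0]
force: [0.7, 0.1, -0.7]
opening: 0.53
grip_force: 6.2
```

Run:
```python
from h import *
import pickle
o=robot.get_obs(); m=robot.camera_model("wrist"); im=robot.snapshot("wrist"); pickle.dump((m,o),open("w4.pkl","wb")); cv2.imwrite("pics/w4.png",im)
print(o["clock"],o["tcp_pos"],o["tool_rot"],o["force"],o["opening"],o["grip_force"])
cv2.imwrite("pics/w4c.png",cv2.resize(im[80:180,260:380],(720,600),interpolation=cv2.INTER_CUBIC))
y=np.radians(o["tool_rot"][2]); X=np.array([np.cos(y),np.sin(y),0]);Y=np.array([-X[1],X[0],0]);t=o["tcp_pos"]
for sg in(1,-1):
  T=t+.06*X+sg*.01375*Y; T[2]-=.0064; u=proj(m,T); print("model tip",T.round(4),(u[0]-260)*6,(u[1]-80)*6)
```

```text
8.125 [ 0.49956736 -0.14719832  0.02763005] [ 1.79989065e+02 -4.19530513e-02  1.49726218e+01] [ 0.70021777  0.10875918 -0.66358789] 0.5301481429194397 6.15224136505276
model tip [ 0.554  -0.1184  0.0212] 187.4011515050754 300.80895290050756
model tip [ 0.5611 -0.145   0.0212] 517.9999384446338 300.8473716271493
```

View pics/w4c.png

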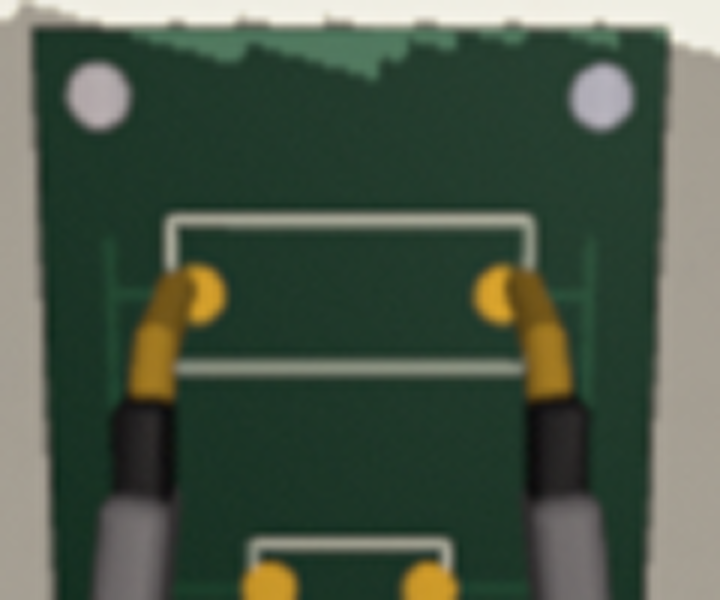

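The tips sit almost over the large pads: pad centres at crop (197,295) and (504,295), pin ends near (183,285) and (522,285). I'll lower to final height, then check both numerically.

>>> send_rows([
  [0,0,-0.3,0],
  [0,0,-0.6,0],
  [0,0,-0.8,0],
  [0,0,-0.8,0],
  [0,0,-0.8,0],
])

```text
clock: 8.8
tcp_pos: [0.4993, -0.1472, 0.0192]
tool_rot: [180.0, 0.0, 15.0]
force: [0.7, -0.7, -0.7]
opening: 0.533
grip_force: 6.2
```

Run:
```python
from h import *
import pickle
m,o=pickle.load(open("w4.pkl","rb"))
def f(o): 
  y=np.radians(o["tool_rot"][2]); X=np.array([np.cos(y),np.sin(y),0]);return X,np.array([-X[1],X[0],0]),o["tcp_pos"]
X,Y,t=f(o)
L,R=[onz(m,260+u/6,80+295/6,.0076) for u in(197,504)]
print("w4 pads tool",[(round((p-t)@X,4),round((p-t)@Y,4)) for p in(L,R)],L,R)
ims=[robot.snapshot("wrist").astype(float) for _ in range(4)]
o=robot.get_obs(); m=robot.camera_model("wrist"); im=np.mean(ims,0).clip(0,255).astype(np.uint8); pickle.dump((m,o),open("w5.pkl","wb")); cv2.imwrite("pics/w5.png",im)
X,Y,t=f(o); print(o["clock"],t,o["tool_rot"],o["force"],o["opening"],o["grip_force"])
for sg in(1,-1):
  T=t+.06*X+sg*.01375*Y; T[2]-=.0064; u=proj(m,T); print("model tip",T.round(4),(np.array(u)-(260,80))*[6,6])
b=[cv2.resize(im[115:150,x:x+30],(390,455),interpolation=cv2.INTER_CUBIC) for x in(280,330)]
cv2.imwrite("pics/w5c.png",np.hstack(b))
for sg,x0 in((1,280),(-1,330)):
  for nm,h,z in(("pad",.0,.0076),("tip",0,t[2]-.0064)):
    P=t+.06*X+sg*.01375*Y; P[2]=z
    if nm=="pad": P=L if sg>0 else R
    u=proj(m,P); print(nm,sg,(u[0]-x0)*13+(390 if sg<0 else 0),(u[1]-115)*13)
```

```text
w4 pads tool [(np.float64(0.0597), np.float64(0.014)), (np.float64(0.0597), np.float64(-0.0136))] [ 0.55365113 -0.11825216  0.0076    ] [ 0.5607939  -0.14494789  0.0076    ]
9.0 [ 0.49930488 -0.14720608  0.01931746] [ 1.79997713e+02 -7.81898915e-03  1.49689667e+01] [-1.19115063  0.8077071   0.00503079] 0.5344223026445845 6.152122761122882
model tip [ 0.5537 -0.1184  0.0129] [187.4952954  300.79246321]
model tip [ 0.5608 -0.145   0.0129] [518.13603833 300.83359688]
pad 1 152.43825931628135 189.23565157186022
tip 1 146.23980670427153 196.7170036163152
pad -1 590.0805124711683 189.19500748396248
tip -1 602.628083051183 196.80612656602673
```

View pics/w5c.png

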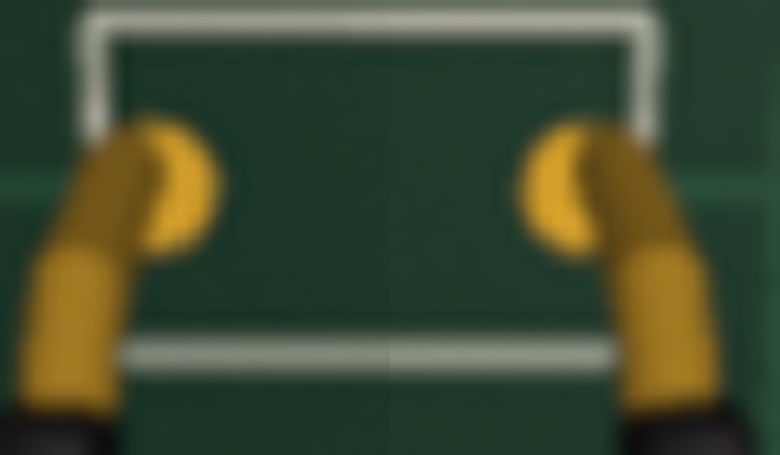

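Run:
```python
from h import *
for n,rows,cs in(("w2",range(120,138,2),(range(282,297),range(336,352))),("w5",range(122,134,1),(range(284,299),range(342,356)))):
  im=cv2.imread(f"pics/{n}.png")
  for c in cs:
    print(n,list(c)[0])
    for r in rows: print(r,im[r,c.start:c.stop,2])
```

```text
w2 282
120 [38 39 38 39 38 37 40 46 54 55 46 41 39 39 39]
122 [ 40  39  39  38  37  43  66  94 105 102  83  52  39  40  39]
124 [ 39  38  37  38  43  66  96 107 105  96  73  48  39  39  40]
126 [ 38  37  37  40  65 100 116 114 101  82  53  38  39  39  41]
128 [ 38  36  38  62 107 142 151 140 112  68  40  37  38  38  39]
130 [ 37  37  39  75 127 147 150 139 110  61  37  38  39  38  39]
132 [ 38  38  40  75 129 149 150 134  96  52  36  39  39  38  39]
134 [36 36 36 49 79 91 92 85 74 48 38 38 39 39 38]
136 [35 30 22 27 31 35 35 24 25 36 37 37 39 40 39]
w2 336
120 [42 43 42 45 55 73 80 69 53 44 43 45 44 45 45 45]
122 [ 44  44  43  51  72  94 103 103  84  55  43  44  44  44  45  45]
124 [ 43  43  43  46  63  86  99 105 102  76  49  43  44  44  44  45]
126 [ 44  43  43  43  52  76 105 132 140 122  78  47  43  44  45  44]
128 [ 43  43  43  42  46  74 117 142 151 142 106  60  42  44  43  45]
130 [ 42  43  42  42  44  68 112 139 150 147 124  71  43  45  44  45]
132 [ 42  43  42  44  44  65 108 136 147 144 122  69  42  43  43  44]
134 [42 43 42 43 42 46 59 72 71 66 50 33 34 42 44 44]
136 [43 4
[... 894 characters left out ...]
6  33  34  35  34]
123 [ 32  38  45  46  43  47  94 144 100  45  33  35  34  35]
124 [ 71  98  99  82  74  76 110 153 104  46  34  35  34  35]
125 [142 174 153 112 101 104 121 141  96  45  33  35  35  35]
126 [190 197 150 108 107 112 118 118  79  42  33  34  35  35]
127 [209 196 131  97 104 111 114 109  80  45  33  34  35  35]
128 [212 196 129  94 101 109 113 113  97  61  40  38  39  39]
129 [213 199 144 100  98 106 112 114 107  80  50  42  42  42]
130 [213 204 160 105  94 104 110 114 113  98  60  39  38  37]
131 [212 212 187 124  94 100 108 112 115 106  73  41  34  34]
132 [194 210 201 146 101  98 105 110 113 109  87  50  33  33]
133 [139 176 186 144  99  95 105 115 120 121 107  66  36  33]
```

The tips are about 1 mm too far forward, and the gap is about 0.5 mm too wide (28.0 mm by spring force, a little more in the image). Making a small correction.

>>> send_rows([
  [-0.05,-0.015,0,0],
  [-0.1,-0.03,0,0],
  [-0.1,-0.03,0,0],
  [-0.1,-0.03,0,0],
  [-0.1,-0.03,0,0],
  [-0.1,-0.03,0,0],
  [-0.1,-0.03,0,0],
  [-0.1,-0.03,0,0],
], gripper=-0.057)

```text
clock: 10.0
tcp_pos: [0.4982, -0.1475, 0.0192]
tool_rot: [-180.0, 0.0, 15.0]
force: [0.3, 0.3, -1.7]
opening: 0.534
grip_force: 6.4
```

Run:
```python
from h import *
im=np.mean([robot.snapshot("wrist").astype(float) for _ in range(4)],0).clip(0,255).astype(np.uint8)
o=robot.get_obs(); print(o["clock"],o["tcp_pos"],o["tool_rot"],o["force"],o["opening"],o["grip_force"])
for r in range(122,134): print(r,im[r,284:299,2],im[r,336:354,2])
```

```text
10.2 [ 0.49821419 -0.1475233   0.01923442] [-1.79999508e+02  4.09398091e-03  1.49649880e+01] [ 0.22895227 -0.56721802 -0.87908531] 0.5280664632077362 6.39505541883409
122 [ 28  51 103 130  93  99 123 129 126 105  67  35  26  27  30] [ 33  34  33  33  32  42  73 108 131 131 116  96 103 144 101  46  33  34]
123 [ 26  47 103 149 147 169 184 186 189 176 132  74  34  27  29] [ 32  34  33  32  43  85 142 184 196 190 186 173 151 165 108  45  33  35]
124 [ 26  49 114 175 180 178 178 179 199 204 182 130  63  27  27] [ 33  33  33  36  75 141 191 210 201 176 177 184 186 182 113  46  33  34]
125 [ 28  49 113 172 163 142 138 142 173 199 202 173  94  32  26] [ 33  32  31  45 108 183 209 203 170 134 133 147 168 176 111  46  35  35]
126 [ 33  48  97 140 131 117 115 117 137 175 202 187 111  42  27] [ 33  32  32  56 125 196 206 178 131 108 111 119 136 148  97  48  40  41]
127 [ 34  45  80 113 115 113 113 110 119 160 199 189 113  42  27] [ 33  32  33  65 136 198 199 151 106 100 107 113 118 119  83  49  42  43]
128 [ 29  40  72 104 113 114 112 108 113 154 197 184 108  40  27] [ 33  32  33  60 131 197 199 148 101  98 107 111 114 109  82  48  37  37]
129 [ 27  48  83 107 115 114 111 106 122 172 195 162  86  32  27] [ 33  32  32  47 113 187 200 160 106  95 104 110 114 113  98  58  34  34]
130 [ 34  63  97 112 115 114 110 106 129 179 179 123  56  27  28] [ 32  33  31  35  76 144 189 179 122  95 101 109 113 115 105  69  38  33]
131 [ 44  80 105 114 115 113 108 104 114 135 117  69  32  27  28] [ 33  33  32  32  43  85 137 157 127  99  99 106 112 115 108  80  44  32]
132 [ 56  94 109 114 114 112 106  95  78  70  52  32  26  28  29] [ 33  32  32  31  32  43  72  95  91  89  97 104 110 113 112  95  57  34]
133 [ 73 108 119 120 116 111 102  85  51  32  28  26  27  27  28] [ 32  32  33  32  32  32  35  44  57  78  93 102 112 119 121 111  77  43]
```

The pin ends are now about 0.6 mm behind the pad centres. They are centred sideways, and the gap is 27.5 mm within about 0.4 mm. One last nudge, then hold still.

>>> send_rows([
  [0.06,0.02,0,0],
  [0.06,0.02,0,0],
  [0.06,0.02,0,0],
  [0.06,0.02,0,0],
  [0.06,0.02,0,0],
  [0.06,0.02,0,0],
  [0.06,0.02,0,0],
  [0.06,0.02,0,0],
])

```text
clock: 11.2
tcp_pos: [0.4988, -0.1473, 0.0192]
tool_rot: [-180.0, 0.0, 15.0]
force: [-0.4, -0.6, -1.2]
opening: 0.53
grip_force: 6.4
```

Run:
```python
from h import *
o=robot.get_obs(); print(o["clock"],o["tcp_pos"],o["opening"],o["grip_force"],o["joint_velocities"].round(2))
print(robot.job_done())
```

```text
11.2 [ 0.49880925 -0.14732181  0.0192295 ] 0.5295436400387898 6.394303937559016 [-0.   -0.02  0.05  0.05  0.08 -0.03]
the job is handed in; nothing more can be done
None
```

I handed the job in at 11.2 s with the tweezers held steady about 5 mm above the large capacitor's pads, squeezed to a gap of about 27.5 mm (my readings ran from 27 to 28 mm); no verdict came back.

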